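# Seat a control board in the repair fixture and snap the toggle clamp shut

### The arm

A 6-joint arm with a two-finger parallel gripper is mounted at the origin on the work surface. World frame = base frame: x ahead of the robot, y to its left, z up, the work surface at z = 0. Lengths are in m, angles in degrees, forces in N, time in s.
With the tool pointing down it reaches from about 0.35 to 0.875 m from the base axis. Payload 4.2 kg.
Tool frame: the origin (TCP) lies at the very end of the fingers, on their centre line; the grasp point (between the pads) lies 19 mm behind it; z points along the fingers, x is the direction in which the jaws open and shut, and the axes are right-handed (so a half turn about z gives the same grasp; the last joint's range is limited). The gripper opens to 87 mm and grips with 3 to 60 N. Pads are 19 mm wide; open, the fingers measure 117 mm over their backs; the gripper's body (75 mm by 190 mm) begins 51 mm behind the grasp point.
Start: joints at [85.692, 22.042, 0.453, 0, -68.411, -14.817], TCP at [0.205, 0.59, 0.223] pointing down, gripper open.
Joint ranges: [-179.83, 179.83], [-69.29, 118.12], [-61.27, 80.66], [-181.25, 117.63], [-171.15, -9.14], [-177.46, 177.46]. Speed limits (degrees/s): [159.86, 159.86, 180, 180, 180, 180].

### API

Orientations are given as a 3x3 rotation matrix whose columns are the frame's x, y, z axes.
In Python, from station import r gives the robot as it stands.
- The arm moves only by the tool move_arm, never from a script. Its argument "series" is a list that holds one entry, the list of rows, each a list of 7 numbers: the shift along the tool's x, y, z in cm, then the turn, a rotation vector about the tool's x, y, z in degrees, then the opening, from -1 (shut) to 1 (fully open). In form: [[[dx, dy, dz, wx, wy, wz, fingers], ...]]. A call has 1 to 12 rows; each row shifts and turns the commanded pose from where the row before left it, along the tool's axes as they then stand; what a row does not reach is not made up. A row lasts 1/8 s, in which the tool goes at most 62.5 mm and 10.7 degrees, less where a joint would pass 70% of its speed; a pose out of reach is approached as far as the arm can. A call is refused whole if a number of a shift passes 6.25 or a number of a turn 10.7, either way. A call with a gripper value outside its range is refused whole. The fingers move at their own pace and stop on an object; the grip force is fixed at half the most. Time passes only in rows, so rows that do not move let the fingers close. It gives the time, the measured TCP pose, the force and the opening at its end, in the units of the state.
- r.sense(): the state, without advancing time (a new reading comes with each control period).
- r.capture(name): name is "side" or "top"; returns a dict with "color" (400x640x3 uint8, blue, green, red), "fx", "fy", "cx", "cy" (pixels), "rvec" (rotation vector, rad) and "tvec" (3), from world to camera coordinates, as OpenCV has them. Camera axes: x right, y down, z forward; pixel columns grow to the right and rows downward; lengths in m; the calibration is good to about 2 mm. A picture is of the moment at which its call begins. There is no depth.
- r.finish_job(): hands the job in, once; it reports no verdict.
The state is a dict: "time_s": time; "joints": joint angles; "joint_velocities": joint speeds; "effort": joint torques, N m; "tcp_pos": TCP position; "ee_rot": TCP orientation; "wrist_force": force on the tool from outside, world axes, zero at the start; "moment": the same for the moment, N m; "gripper_width": opening from 0.0 (shut) to 1.0 (fully open).
Only numpy, scipy, OpenCV 4.12 (cv2) and the standard library are available. Lean on these libraries where they do the work, as an engineer would, in place of code of your own. Each camera call takes 0.05 s, during which the arm holds its last target.

### The job

Get the control board ready for soldering: with the fingertips push the board in its white carrier fully home against the fixture's back stop, and only then push the clamp's blue handle over past its dead point until it snaps down level and locks, with the rubber foot pressing on the board. Only push: do not pick anything up, and leave the screwdriver, solder reel, flux bottle and screw tin where they are.

Things in the scene. Friction and masses are not known exactly. Their poses are not given: they have to be found in the camera images.
- fixture: Dark grey plate 300 x 130 x 12 mm fixed to the bench, carrying two black guide rails, back stop and toggle clamp. Origin: centre of its underside, on the bench. +x (roughly to the robot's left): the way the board is pushed and the handle swings down; z up; symmetrical about y = 0. Rails along x, 8 mm high, x = -127 to 60 mm, inner faces at y = +/-39.5, flared at the -x end.
- back_stop (a point): Foot of the back stop's face: mid channel, on the plate's upper surface (12 mm above the bench), 60 mm along the fixture's +x from its origin; axes as the fixture's. The stop is 10 mm high. The board's carrier touches it when home.
- clamp_pivot (a point): Pivot of the clamp arm on the fixture, 38 mm above the bench; axes as the fixture's. The steel bracket around it spans 12 mm before to 62 mm behind it along x and is 60 mm high. As the handle goes down the arm swings forward (-x) and down onto the board; while open it leans forward, its end and foot reaching 50 mm before the pivot and 114 mm above the bench.
- board: Green circuit board in a white plastic carrier 110 x 76 x 10 mm, 0.14 kg, loose, flat on the plate between the rails (1.5 mm play each side). Origin: centre of its underside; +x edge towards the stop. Parts on it rise to 25 mm. It starts 15 to 40 mm short of the stop; home, its origin lies 55 mm before the stop's face. A brass disc at x = 20, y = 0 marks where the foot lands.
- board_edge (a point): Middle of the foot of the carrier's -x end wall, 55 mm from the board's origin: the place to push. The wall is plain, 10 mm high, its foot 12 mm above the bench; axes as the board's.
- handle (a joint): Angle of the handle against the clamp arm, rad: 0 = open, handle upright; grows as it is pushed over. Stays where left up to about 1.2; beyond, its weight carries it on until the foot meets the board at 2.27. Then the clamp's spring resists (about 6 N at the grip) and throws it back if let go, up to the dead point near 2.6; past that it snaps to its stop by itself: 2.83, locked, handle level.
- handle_grip (a point): Point on the blue grip, 90 mm from the handle's pivot, mid width, on the face to be pushed: it faces fixture -x while upright, up when level. x along the handle to its free end, z out of the face: pushing along -z closes. Grip 18 mm wide, 12 thick, from 44 to 118 mm from the pivot. 133 mm above the bench when open; when locked 60 mm, and 81 mm farther along fixture +x.
- spindle: Sprung steel spindle with a black rubber foot 15 mm across, at the end of the clamp arm. Origin: centre of the foot's pressing face. When locked it presses on the board with about 12 N.
- screwdriver: Loose screwdriver with a red handle lying on the mat beside the fixture; leave alone.
- solder_reel: Loose grey solder reel, 54 mm across, 35 mm high, standing flat; leave alone.
- flux_bottle: Loose small white bottle with a red cap, 34 mm across, 62 mm high; leave alone.
- screw_tin: Loose steel tray of screws, 100 x 70 x 22 mm; leave alone.
Mind the look-alikes: they are no part of the job. What is shaped like the board but orange or pink is not meant.

How it is judged:
By the outcome, as a careful person would: the job done as asked, in the order asked, and still so for the second after the job is handed in, with the robot touching nothing.
It also fails if it takes over 48 s, if anything falls off the work surface, if the arm or the gripper's body presses on something with over 40 N, if the wrist force passes 120 N, or if a joint passes its speed limit or range.

## Working session

There is one attempt and no reset: what is moved stays moved. The work goes in short steps, Python scripts to look and compute and a tool call to move; the robot and the scene stay as the last step left them, time stands still between calls to the robot, and variables do not carry over. Pictures are saved under pics/ and viewed, and the job is handed in when it is done.

Besides the shell and the picture viewer there is one more tool, called after ">>>" by a JSON object that holds its "api" and its "payload". move_arm: Moves the arm, as the interface text tells. Its arguments: {"type":"object","properties":{"series":{"type":"array","items":{"type":"array","items":{"type":"array","items":{"type":"number"}}}}},"required":["series"]}

```bash
mkdir -p pics; ls; cat > h.py <<'E'
import numpy as np, cv2, pickle
def proj(c,P):
    K=np.array([[c["fx"],0,c["cx"]],[0,c["fy"],c["cy"]],[0,0,1.]])
    return cv2.projectPoints(np.array(P,float).reshape(-1,1,3),np.array(c["rvec"],float),np.array(c["tvec"],float),K,None)[0].reshape(-1,2)
def ray(c,u,v):
    R=cv2.Rodrigues(np.array(c["rvec"],float))[0];t=np.array(c["tvec"],float).ravel()
    d=R.T@np.array([(u-c["cx"])/c["fx"],(v-c["cy"])/c["fy"],1]);return -R.T@t,d
def atz(c,u,v,z):
    o,d=ray(c,u,v);return o+d*(z-o[2])/d[2]
E
python3 - <<'E'
from station import r
import cv2,pickle
for n in("top","side"):
    c=r.capture(n);pickle.dump(c,open(n+"0.pkl","wb"));cv2.imwrite(f"pics/{n}0.png",c["color"])
s=r.sense();print(s)
E
```

```text
pics
{'time_s': 0.1, 'joints': array([ 8.56911385e+01,  2.20876844e+01,  3.88736355e-01, -2.41126498e-02,
       -6.84116132e+01, -1.48182093e+01]), 'joint_velocities': array([ 0.09357634,  0.05047037,  0.22339684,  0.14369332, -0.10043802,
        0.0052578 ]), 'effort': array([-7.74198143e-04, -3.91692245e+01,  1.87934089e+01,  4.23197597e+00,
        1.34683284e-02, -7.30111719e-05]), 'tcp_pos': array([0.20458734, 0.59000773, 0.22156582]), 'ee_rot': array([[-3.27810450e-01, -9.44743363e-01, -5.35195723e-04],
       [-9.44741470e-01,  3.27810867e-01, -1.89477069e-03],
       [ 1.96551501e-03, -1.15504039e-04, -9.99998062e-01]]), 'wrist_force': array([-0.60528137, -0.43419705, -0.47525958]), 'moment': array([ 0.01210185, -0.03521754,  0.01694366]), 'gripper_width': 0.9976972675436384}
```

View pics/top0.png

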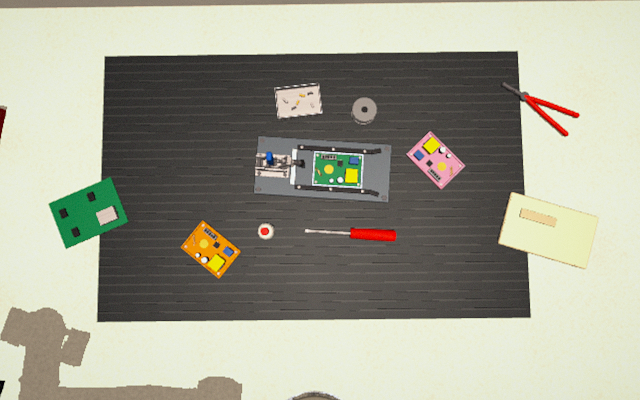

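View pics/side0.png

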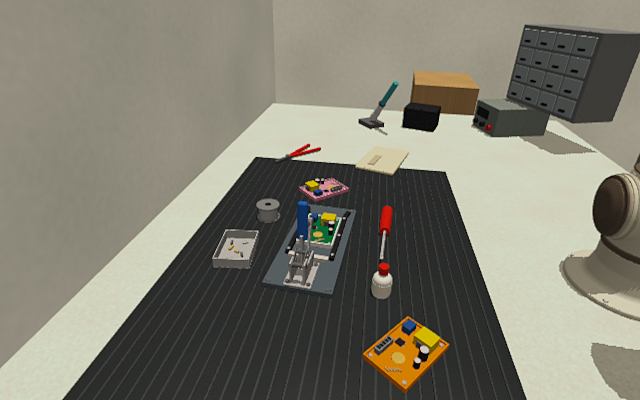

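```bash
python3 - <<'E'
import pickle,cv2
for n,(a,b,w,h) in {"top":(240,125,160,90),"side":(250,170,130,130)}.items():
    c=pickle.load(open(n+"0.pkl","rb"));i=c["color"][b:b+h,a:a+w]
    k=5 if n=="top" else 4.5
    cv2.imwrite(f"pics/{n}0c.png",cv2.resize(i,None,fx=k,fy=k,interpolation=cv2.INTER_CUBIC))
    print(n,c["fx"],c["cx"],c["cy"],c["rvec"],c["tvec"])
E
```

```text
top 508.51048634480037 315.84945363493915 183.93328089694586 [ 2.15886722 -2.18325662  0.09687208] [-0.00430797  0.5578651   1.08749406]
side 377.5754988935127 322.735029674816 197.09868246936458 [ 0.20618184 -2.64691105  1.58640447] [0.56585777 0.16506729 0.71377738]
```

View pics/top0c.png

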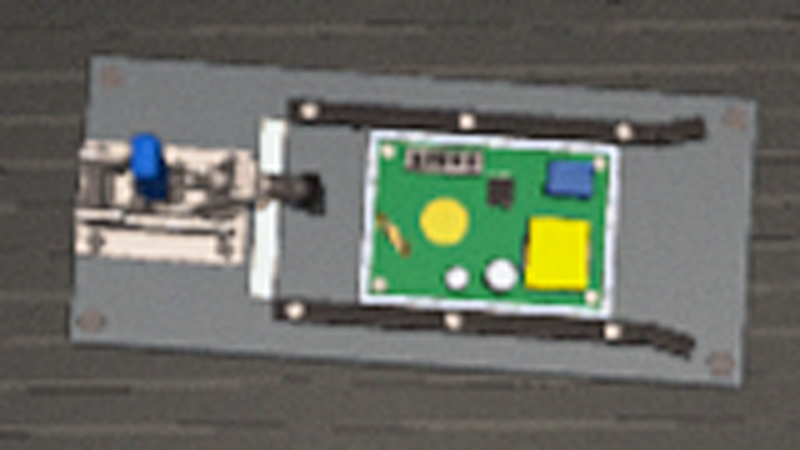

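View pics/side0c.png

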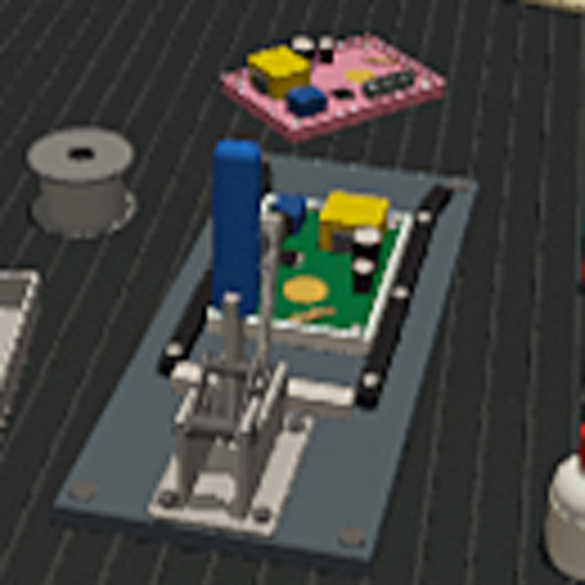

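```bash
cat > geo.py <<'E'
from h import *
c=pickle.load(open("top0.pkl","rb"));sd=pickle.load(open("side0.pkl","rb"))
px=lambda a,b:(240+a/5,125+b/5)
K=[atz(c,*px(*p),.012)[:2] for p in[(92,57),(755,100),(742,385),(72,340)]]
# fixture coords: +x left in image; up in image = world +x = ?
L=np.array([[.15,-.065],[-.15,-.065],[-.15,.065],[.15,.065]])
K=np.array(K)
def fit(L,K):
    a=L-L.mean(0);b=K-K.mean(0)
    th=np.arctan2((a[:,0]*b[:,1]-a[:,1]*b[:,0]).sum(),(a*b).sum())
    R=np.array([[np.cos(th),-np.sin(th)],[np.sin(th),np.cos(th)]]);return th,R,K.mean(0)-R@L.mean(0)
th,R,o=fit(L,K)
def W(x,y,z):return np.r_[R@[x,y]+o,z]
E
python3 - <<'E'
from geo import *
print(K,np.degrees(th),o); print((R@L.T).T+o-K)
B=np.array([atz(c,*px(*p),.022)[:2] for p in[(370,130),(620,146),(610,318),(360,305)]])
print("board fix coords",(B-o)@R)
for n,p in dict(stop=(.06,0,.022),grip=None).items(): pass
for cam in(c,sd):print(proj(cam,[W(.06,0,.022),W(-.15,.065,.012),W(.15,.065,.012),W(.15,-.065,.012),W(.15,0,.012)]))
# bracket corners on plate top ~z .014
print("bracket",[((atz(c,*px(*p),.015)[:2]-o)@R).round(4) for p in[(82,140),(252,150),(245,265),(76,255)]])
for z in(.13,.16):print("handle",z,[((atz(c,*px(*p),z)[:2]-o)@R).round(4) for p in[(148,135),(135,165),(160,165),(152,198)]])
E
```

```text
[[ 0.66748911  0.11693843]
 [ 0.64448601 -0.1792352 ]
 [ 0.51719287 -0.1703341 ]
 [ 0.54050249  0.12585686]] 85.6019415856786 [ 0.59241762 -0.0266935 ]
[[ 0.00123989  0.00094183]
 [ 0.00123742 -0.00200115]
 [-0.00108663 -0.00093316]
 [-0.00139068  0.00199248]]
board fix coords [[ 0.02235384 -0.03736134]
 [-0.08835866 -0.03740109]
 [-0.0883174   0.03903774]
 [ 0.0216048   0.04048289]]
[[295.85239282 166.62888205]
 [388.83467106 202.48662134]
 [253.50097823 193.63615749]
 [257.97942486 135.858607  ]
 [255.75217159 164.59295367]]
[[307.85499449 252.17308013]
 [355.3829946  209.02045639]
 [331.20950921 292.68092349]
 [260.3092697  280.44438253]
 [295.1487177  286.4572583 ]]
bracket [array([ 0.1502, -0.0257]), array([ 0.0743, -0.0261]), array([0.0738, 0.0254]), array([0.1489, 0.0259])]
handle 0.13 [array([ 0.1086, -0.0124]), array([ 0.1129, -0.    ]), array([ 0.103 , -0.0007]), array([0.1052, 0.0128])]
handle 0.16 [array([ 0.1054, -0.0079]), array([0.1096, 0.0041]), array([0.0999, 0.0035]), array([0.1021, 0.0166])]
```

```bash
cat > plan.py <<'E'
from geo import *
from scipy.spatial.transform import Rotation as Ro
def plan(p0,R0,p1,n,yaw=True,grip=-1):
    p0=np.array(p0);R0=np.array(R0)
    yt=th+np.pi/2 # tool x along fixture +y
    R1=np.array([[np.cos(yt),np.sin(yt),0],[np.sin(yt),-np.cos(yt),0],[0,0,-1]])
    rv=Ro.from_matrix(R0.T@R1).as_rotvec() if yaw else np.zeros(3)
    rows=[]
    for k in range(n):
        Rk=R0@Ro.from_rotvec(rv*k/n).as_matrix()
        rows.append([*(Rk.T@(np.array(p1)-p0)/n*100).round(2),*np.degrees(rv/n).round(2),grip])
    print("total",np.degrees(rv).round(2),np.linalg.norm(np.array(p1)-p0))
    for q in rows:print([float(x) for x in q])
E
python3 - <<'E'
from plan import *
from station import r
s=r.sense()
t=W(-.118,0,.2);print(t)
plan(s["tcp_pos"],s["ee_rot"],t,16)
E
```

```text
[ 0.58336876 -0.14434603  0.2       ]
total [-0.08 -0.09 75.26] 0.8265687473868584
[3.56, -3.74, 0.14, -0.0, -0.01, 4.7, -1.0]
[3.24, -4.02, 0.14, -0.0, -0.01, 4.7, -1.0]
[2.9, -4.27, 0.14, -0.0, -0.01, 4.7, -1.0]
[2.54, -4.5, 0.14, -0.0, -0.01, 4.7, -1.0]
[2.16, -4.69, 0.14, -0.0, -0.01, 4.7, -1.0]
[1.77, -4.85, 0.14, -0.0, -0.01, 4.7, -1.0]
[1.37, -4.98, 0.14, -0.0, -0.01, 4.7, -1.0]
[0.95, -5.08, 0.14, -0.0, -0.01, 4.7, -1.0]
[0.54, -5.14, 0.14, -0.0, -0.01, 4.7, -1.0]
[0.11, -5.16, 0.14, -0.0, -0.01, 4.7, -1.0]
[-0.31, -5.15, 0.14, -0.0, -0.01, 4.7, -1.0]
[-0.73, -5.11, 0.14, -0.0, -0.01, 4.7, -1.0]
[-1.15, -5.03, 0.14, -0.0, -0.01, 4.7, -1.0]
[-1.56, -4.92, 0.14, -0.0, -0.01, 4.7, -1.0]
[-1.96, -4.78, 0.14, -0.0, -0.01, 4.7, -1.0]
[-2.34, -4.6, 0.13, -0.0, -0.01, 4.7, -1.0]
```

>>> {"api": "move_arm", "payload": {"series": [[[3.5,-3.7,0,0,0,4.7,-1],[3.2,-4,0,0,0,4.7,-1],[2.9,-4.3,0,0,0,4.7,-1],[2.5,-4.5,0,0,0,4.7,-1],[2.2,-4.7,0,0,0,4.7,-1],[1.8,-4.9,0,0,0,4.7,-1],[1.4,-5,0,0,0,4.7,-1],[1,-5.1,0,0,0,4.7,-1],[0.5,-5.1,0,0,0,4.7,-1],[0.1,-5.2,0,0,0,4.7,-1]]]}}

```text
time_s: 1.35
tcp_pos: [0.4424, 0.1299, 0.2224]
ee_rot: [[-0.915, -0.403, -0.0], [-0.403, 0.915, 0.0], [0.0, 0.0, -1.0]]
wrist_force: [0.7, 1.0, 0.1]
gripper_width: 0.018
```

```bash
python3 - <<'E'
from plan import *
from station import r
s=r.sense();print(s["tcp_pos"],s["gripper_width"],s["wrist_force"],s["time_s"])
plan(s["tcp_pos"],s["ee_rot"],W(-.118,0,.1),7)
E
```

```text
[0.4423936  0.12987139 0.22243527] 0.018000540601683532 [0.73763251 1.03833116 0.11432346] 1.35
total [ 1.000e-02 -1.000e-02  2.814e+01] 0.33175228983213667
[-0.27, -4.4, 1.75, 0.0, -0.0, 4.02, -1.0]
[-0.57, -4.37, 1.75, 0.0, -0.0, 4.02, -1.0]
[-0.88, -4.32, 1.75, 0.0, -0.0, 4.02, -1.0]
[-1.18, -4.24, 1.75, 0.0, -0.0, 4.02, -1.0]
[-1.47, -4.15, 1.75, 0.0, -0.0, 4.02, -1.0]
[-1.76, -4.04, 1.75, 0.0, -0.0, 4.02, -1.0]
[-2.04, -3.9, 1.75, 0.0, -0.0, 4.02, -1.0]
```

>>> {"api": "move_arm", "payload": {"series": [[[-0.3,-4.4,0,0,0,4,-1],[-0.6,-4.4,0,0,0,4,-1],[-0.9,-4.3,0,0,0,4,-1],[-1.2,-4.2,0.5,0,0,4,-1],[-1.5,-4.2,1.5,0,0,4,-1],[-1.8,-4,2,0,0,4,-1],[-2,-3.9,2.5,0,0,4.1,-1],[0,0,3,0,0,0,-1],[0,0,2,0,0,0,-1],[0,0,0,0,0,0,-1]]]}}

```text
time_s: 2.6
tcp_pos: [0.5836, -0.1418, 0.1053]
ee_rot: [[-0.997, 0.074, -0.005], [0.074, 0.997, 0.0], [0.005, -0.0, -1.0]]
wrist_force: [0.4, -0.4, -0.1]
gripper_width: 0.007
```

```bash
python3 - <<'E'
from plan import *
from station import r
s=r.sense();print(s["tcp_pos"],s["gripper_width"],s["wrist_force"],s["time_s"],(s["tcp_pos"][:2]-o)@R)
plan(s["tcp_pos"],s["ee_rot"],W(-.118,0,.016),4)
for n in("top","side"):
    c=r.capture(n)
    a,b,w,h=(240,110,200,130) if n=="top" else (250,130,160,160)
    cv2.imwrite(f"pics/{n}1.png",cv2.resize(c["color"][b:b+h,a:a+w],None,fx=3.5,fy=3.5,interpolation=cv2.INTER_CUBIC))
E
```

```text
[ 0.58364287 -0.14182295  0.10529961] 0.006556617807957234 [ 0.36792145 -0.35305746 -0.13743103] 2.6 [-1.15463324e-01 -7.98137122e-05]
total [-0.01 -0.3   0.14] 0.0893356622468853
[-0.01, -0.06, 2.23, -0.0, -0.08, 0.03, -1.0]
[-0.01, -0.06, 2.23, -0.0, -0.08, 0.03, -1.0]
[-0.0, -0.06, 2.23, -0.0, -0.08, 0.03, -1.0]
[-0.0, -0.06, 2.23, -0.0, -0.08, 0.03, -1.0]
```

View pics/side1.png

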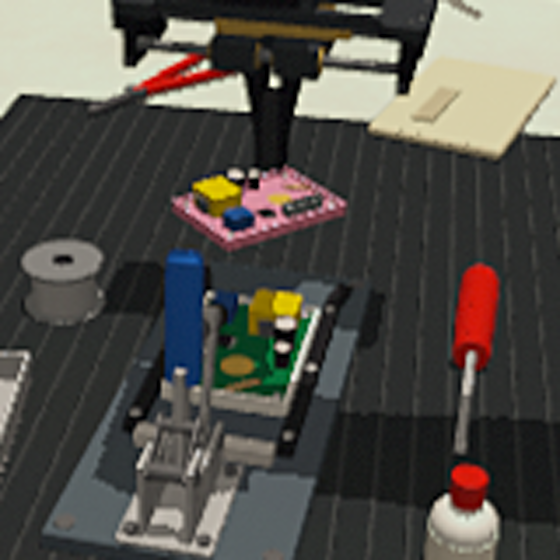

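View pics/top1.png

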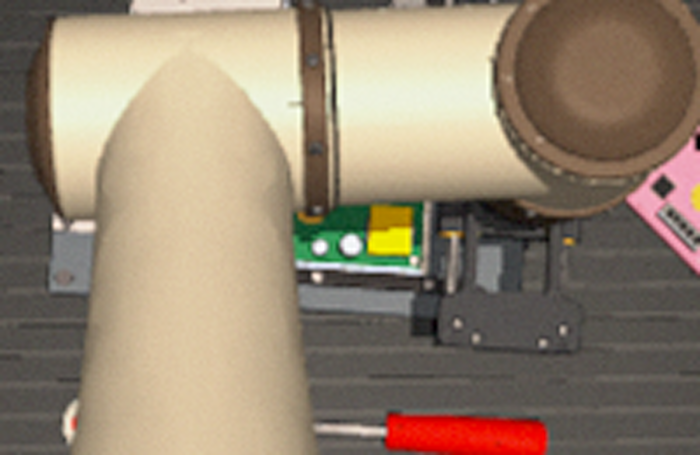

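>>> {"api": "move_arm", "payload": {"series": [[[0,-0.2,3,0,-0.3,0,-1],[0,0,3,0,0,0,-1],[0,0,1.9,0,0,0,-1],[0,0,0.8,0,0,0,-1],[0,0,0,0,0,0,-1],[0,0,0,0,0,0,-1]]]}}

```text
time_s: 3.45
tcp_pos: [0.5864, -0.1437, 0.0219]
ee_rot: [[-0.997, 0.073, 0.008], [0.073, 0.997, -0.001], [-0.008, 0.0, -1.0]]
wrist_force: [0.5, -1.6, 0.7]
gripper_width: 0.007
```

```bash
python3 - <<'E'
from plan import *
from station import r
s=r.sense();print(s["tcp_pos"],s["wrist_force"],s["time_s"],(s["tcp_pos"][:2]-o)@R)
c=r.capture("side")
a,b,w,h=(250,130,160,160)
cv2.imwrite(f"pics/side2.png",cv2.resize(c["color"][b:b+h,a:a+w],None,fx=3.5,fy=3.5,interpolation=cv2.INTER_CUBIC))
for p in[(.0985,0,.133),(.104,0,.161),(.104,-.009,.161),(.104,.009,.161),(.0985,-.009,.133)]:print(p,proj(sd,[W(*p)])-[250,170])
E
```

```text
[ 0.58637197 -0.14369928  0.02187871] [ 0.45307001 -1.61527897  0.67137694] 3.45 [-0.11712485 -0.00294477]
(0.0985, 0, 0.133) [[52.84283426 43.13647122]]
(0.104, 0, 0.161) [[52.02223653 30.45110257]]
(0.104, -0.009, 0.161) [[46.87375277 29.7800111 ]]
(0.104, 0.009, 0.161) [[57.19653179 31.1255585 ]]
(0.0985, -0.009, 0.133) [[47.83354161 42.45301014]]
```

View pics/side2.png

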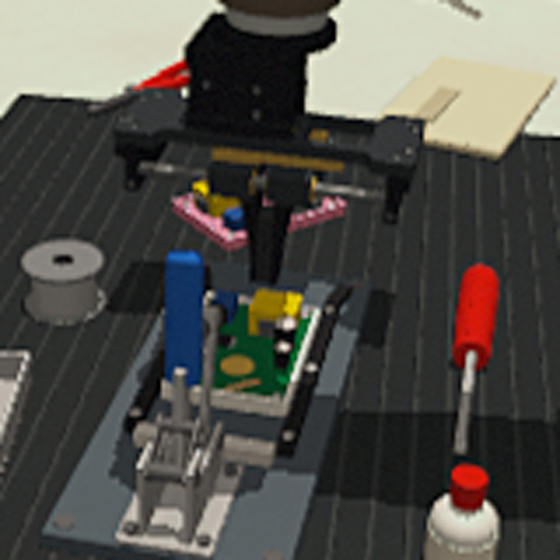

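>>> {"api": "move_arm", "payload": {"series": [[[0.3,0,0.5,0,0.3,0,-1],[0,0,0,0,0,0,-1],[0,0,0,0,0,0,-1]]]}}

```text
time_s: 3.88
tcp_pos: [0.5824, -0.1435, 0.0156]
ee_rot: [[-0.997, 0.074, 0.0], [0.074, 0.997, -0.0], [-0.0, -0.0, -1.0]]
wrist_force: [0.5, -0.0, -0.4]
gripper_width: 0.004
```

>>> {"api": "move_arm", "payload": {"series": [[[0,0.6,0,0,0,0,-1],[0,0.6,0,0,0,0,-1],[0,0.5,0,0,0,0,-1],[0,0.5,0,0,0,0,-1],[0,0.5,0,0,0,0,-1],[0,0.5,0,0,0,0,-1],[0,0.5,0,0,0,0,-1],[0,0.4,0,0,0,0,-1],[0,0.4,0,0,0,0,-1],[0,0.3,0,0,0,0,-1],[0,0.2,0,0,0,0,-1]]]}}

```text
time_s: 5.25
tcp_pos: [0.5861, -0.0935, 0.0155]
ee_rot: [[-0.997, 0.074, -0.0], [0.074, 0.997, -0.0], [0.0, -0.0, -1.0]]
wrist_force: [-0.4, -0.9, 0.8]
gripper_width: 0.008
```

```bash
cat > st.py <<'E'
from plan import *
from station import r
import sys
s=r.sense();f=s["wrist_force"]
print("t",s["time_s"],"fix",((s["tcp_pos"][:2]-o)@R).round(4),s["tcp_pos"][2].round(4),"F fix",(f[:2]@R).round(1),f[2].round(1))
for n,t in zip(("side","top"),sys.argv[1:]):
    c=r.capture(n)
    a,b,w,h=(250,140,140,160) if n=="side" else (240,110,200,130)
    k=4
    cv2.imwrite(f"pics/{n}{t}.png",cv2.resize(c["color"][b:b+h,a:a+w],None,fx=k,fy=k,interpolation=cv2.INTER_CUBIC)[:600,:800])
E
python3 st.py 3
```

```text
t 5.25 fix [-0.0671  0.0012] 0.0155 F fix [-0.9  0.3] 0.8
```

View pics/side3.png

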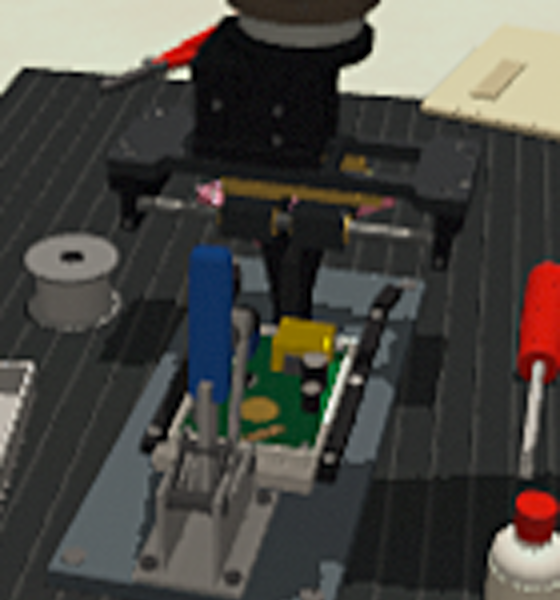

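>>> {"api": "move_arm", "payload": {"series": [[[0,0.2,0,0,0,0,-1],[0,0.2,0,0,0,0,-1],[0,0.2,0,0,0,0,-1],[0,0,0,0,0,0,-1]]]}}

```text
time_s: 5.8
tcp_pos: [0.5866, -0.0874, 0.0155]
ee_rot: [[-0.997, 0.074, 0.0], [0.074, 0.997, 0.0], [-0.0, 0.0, -1.0]]
wrist_force: [0.2, -0.9, 0.3]
gripper_width: 0.004
```

```bash
python3 st.py
```

```text
t 5.8 fix [-0.0609  0.0012] 0.0155 F fix [-0.9 -0.3] 0.3
```

>>> {"api": "move_arm", "payload": {"series": [[[0,0.1,0,0,0,0,-1],[0,0.1,0,0,0,0,-1],[0,0,0,0,0,0,-1]]]}}

```text
time_s: 6.18
tcp_pos: [0.5866, -0.0857, 0.0155]
ee_rot: [[-0.997, 0.074, -0.0], [0.074, 0.997, -0.0], [0.0, -0.0, -1.0]]
wrist_force: [-0.1, -1.4, 0.1]
gripper_width: 0.004
```

>>> {"api": "move_arm", "payload": {"series": [[[0,0.1,0,0,0,0,-1],[0,0.1,0,0,0,0,-1],[0,0,0,0,0,0,-1]]]}}

```text
time_s: 6.55
tcp_pos: [0.5862, -0.0853, 0.0155]
ee_rot: [[-0.997, 0.074, -0.002], [0.074, 0.997, -0.002], [0.002, -0.002, -1.0]]
wrist_force: [-0.9, -8.4, 0.8]
gripper_width: 0.009
```

>>> {"api": "move_arm", "payload": {"series": [[[0,0.1,0,0,0,0,-1],[0,0,0,0,0,0,-1]]]}}

```text
time_s: 6.8
tcp_pos: [0.5862, -0.0852, 0.0155]
ee_rot: [[-0.997, 0.074, -0.002], [0.074, 0.997, -0.003], [0.002, -0.003, -1.0]]
wrist_force: [0.6, -11.9, 1.3]
gripper_width: 0.009
```

```bash
python3 st.py 4
```

```text
t 6.8 fix [-0.0588  0.0017] 0.0155 F fix [-11.8  -1.5] 1.3
```

View pics/side4.png

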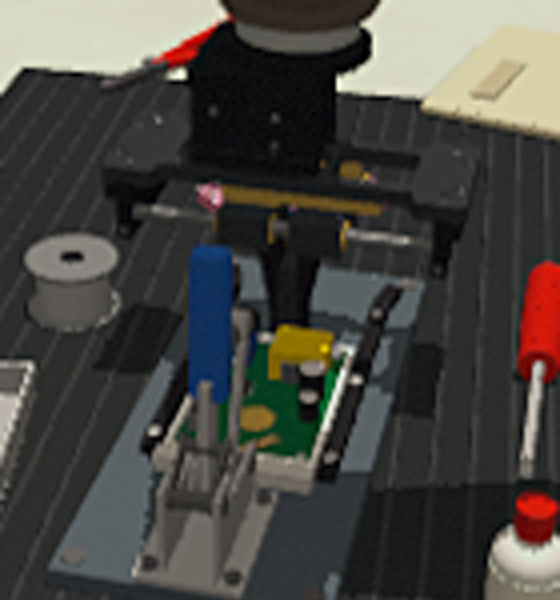

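>>> {"api": "move_arm", "payload": {"series": [[[0,-0.6,0,0,0,0,-1],[0,-0.8,-0.5,0,0,0,-1],[0,0,-3,0,0,0,-1],[0,0,-4,0,0,0,-1],[0,0,-5,0,0,0,-1],[0,0,-4,0,0,0,-1],[0,0,-3.5,0,0,0,-1],[0,0,0,0,0,0,-1]]]}}

```text
time_s: 7.85
tcp_pos: [0.5878, -0.0964, 0.2197]
ee_rot: [[-0.997, 0.073, 0.009], [0.073, 0.997, 0.001], [-0.008, 0.001, -1.0]]
wrist_force: [-0.3, 1.2, -0.4]
gripper_width: 0.002
```

```bash
python3 st.py 5 5
```

```text
t 7.85 fix [-0.0699 -0.0008] 0.2197 F fix [1.1 0.4] -0.4
```

View pics/top5.png

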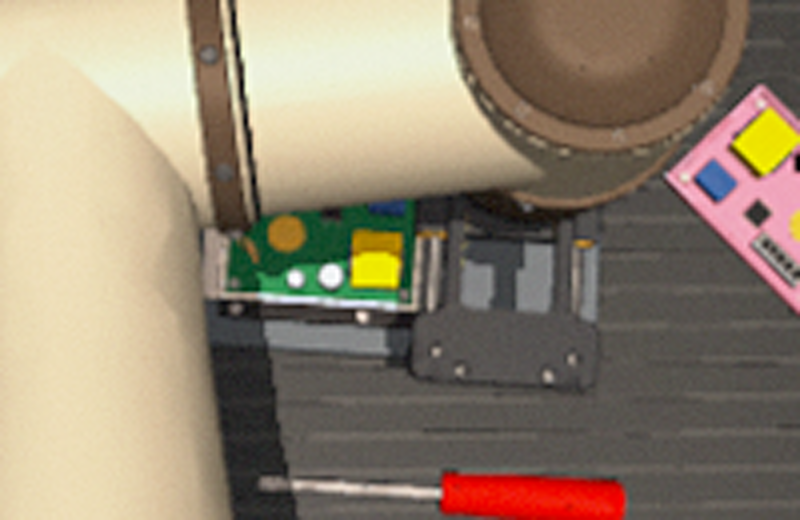

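View pics/side5.png

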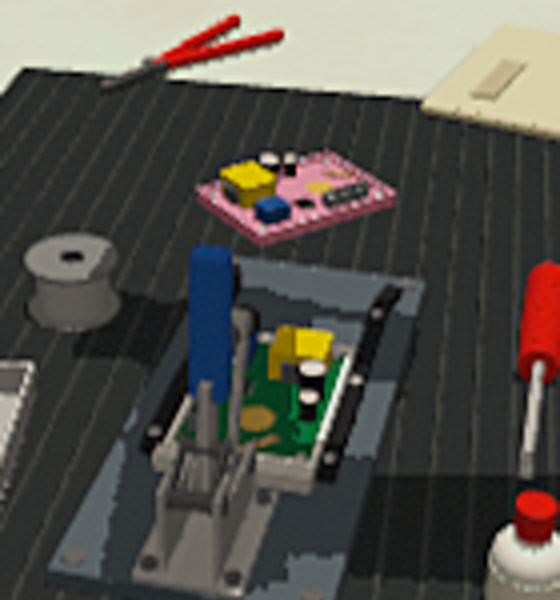

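>>> {"api": "move_arm", "payload": {"series": [[[0,3,0,0,0,0,-1],[0,4.5,0,0,0,0,-1],[0,4,0,0,0,0,-1],[0,2.8,0,0,0,0,-1],[0,0,0,0,0,0,-1],[0,0,0,0,0,0,-1]]]}}

```text
time_s: 8.7
tcp_pos: [0.5958, 0.0456, 0.2144]
ee_rot: [[-0.997, 0.074, -0.002], [0.074, 0.997, -0.001], [0.002, -0.001, -1.0]]
wrist_force: [0.5, -0.5, 0.4]
gripper_width: 0.002
```

```bash
python3 st.py 6
```

```text
t 8.7 fix [0.0724 0.0021] 0.2144 F fix [-0.5 -0.5] 0.4
```

View pics/side6.png

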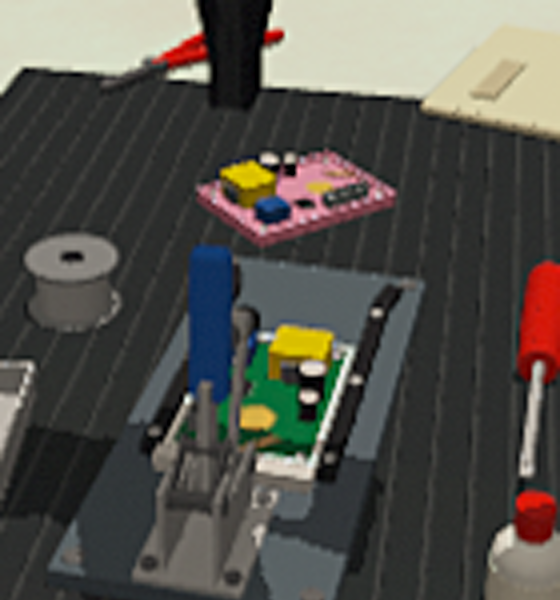

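Fingers hover above and before the blue handle (tip at 235,105; handle top at 210,250). Lowering to grip height.

>>> {"api": "move_arm", "payload": {"series": [[[-0.1,0,3,0,0,0,-1],[-0.1,0,3,0,0,0,-1],[0,0,2,0,0,0,-1],[0,0,0,0,0,0,-1],[0,0,0,0,0,0,-1]]]}}

```text
time_s: 9.38
tcp_pos: [0.5991, 0.0453, 0.1365]
ee_rot: [[-0.997, 0.074, 0.002], [0.074, 0.997, 0.0], [-0.002, 0.0, -1.0]]
wrist_force: [0.4, -0.9, -0.5]
gripper_width: 0.0
```

```bash
python3 st.py 7
```

```text
t 9.375 fix [ 0.0723 -0.0011] 0.1365 F fix [-0.8 -0.5] -0.5
```

View pics/side7.png

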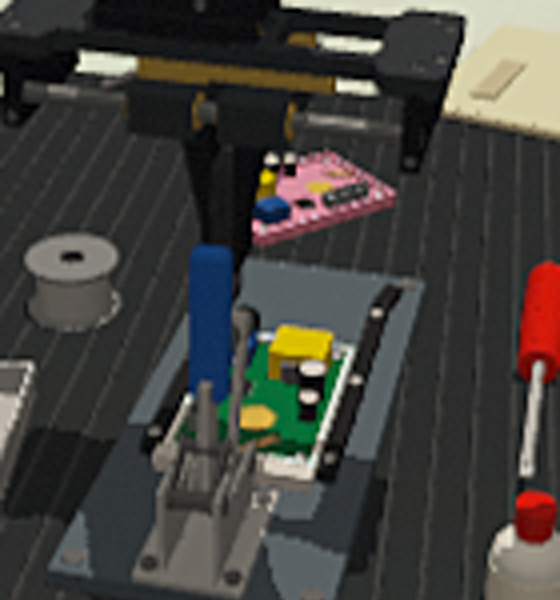

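>>> {"api": "move_arm", "payload": {"series": [[[0.1,0.7,0,0,0,0,-1],[0,0.7,0,0,0,0,-1],[0,0.6,0,0,0,0,-1],[0,0.6,0,0,0,0,-1],[0,0.6,0.1,0,0,0,-1],[0,0.6,0.2,0,0,0,-1],[0,0.6,0.2,0,0,0,-1],[0,0.6,0.2,0,0,0,-1],[0,0,0,0,0,0,-1]]]}}

```text
time_s: 10.55
tcp_pos: [0.6009, 0.0964, 0.128]
ee_rot: [[-0.997, 0.073, -0.001], [0.073, 0.997, 0.0], [0.001, 0.0, -1.0]]
wrist_force: [-0.6, -0.3, 0.6]
gripper_width: 0.003
```

```bash
python3 st.py 8
```

```text
t 10.55 fix [0.1234 0.001 ] 0.128 F fix [-0.3  0.6] 0.6
```

View pics/side8.png

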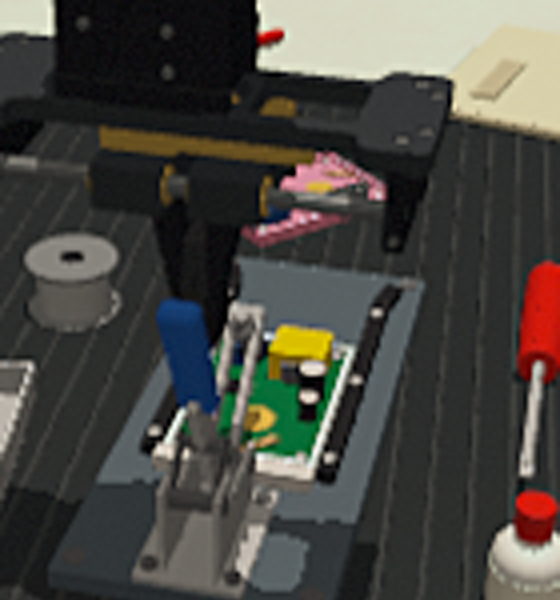

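>>> {"api": "move_arm", "payload": {"series": [[[0,0.65,0.2,0,0,0,-1],[0,0.65,0.3,0,0,0,-1],[0,0.6,0.4,0,0,0,-1],[0,0.6,0.6,0,0,0,-1],[0,0.5,0.6,0,0,0,-1],[0,0,0,0,0,0,-1]]]}}

```text
time_s: 11.35
tcp_pos: [0.6029, 0.126, 0.1067]
ee_rot: [[-0.997, 0.073, -0.001], [0.073, 0.997, -0.001], [0.001, -0.001, -1.0]]
wrist_force: [-0.3, -0.9, -0.6]
gripper_width: 0.005
```

```bash
python3 st.py 9
```

```text
t 11.35 fix [0.1531 0.0013] 0.1067 F fix [-0.9  0.3] -0.6
```

View pics/side9.png

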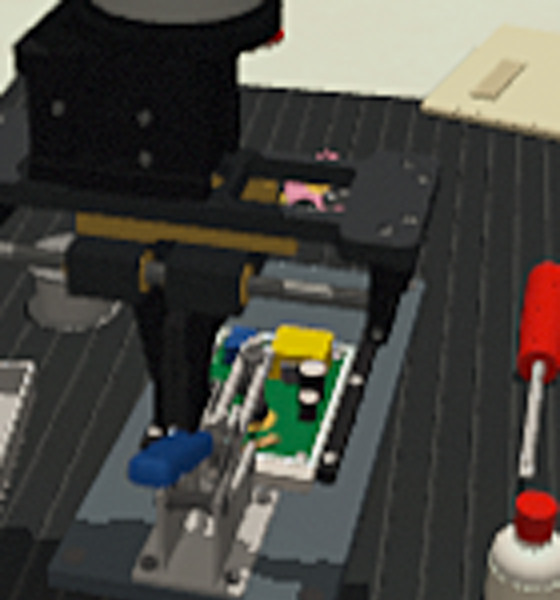

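>>> {"api": "move_arm", "payload": {"series": [[[0,0.4,0.6,0,0,0,-1],[0,0.4,0.7,0,0,0,-1],[0,0.3,0.7,0,0,0,-1],[0,0.3,0.7,0,0,0,-1],[0,0,0,0,0,0,-1]]]}}

```text
time_s: 12.02
tcp_pos: [0.6037, 0.1402, 0.0793]
ee_rot: [[-0.997, 0.074, -0.002], [0.074, 0.997, 0.0], [0.002, 0.0, -1.0]]
wrist_force: [-0.4, -0.2, -1.4]
gripper_width: 0.007
```

```bash
python3 st.py 10
```

```text
t 12.025 fix [0.1672 0.0015] 0.0793 F fix [-0.2  0.3] -1.4
```

View pics/side10.png

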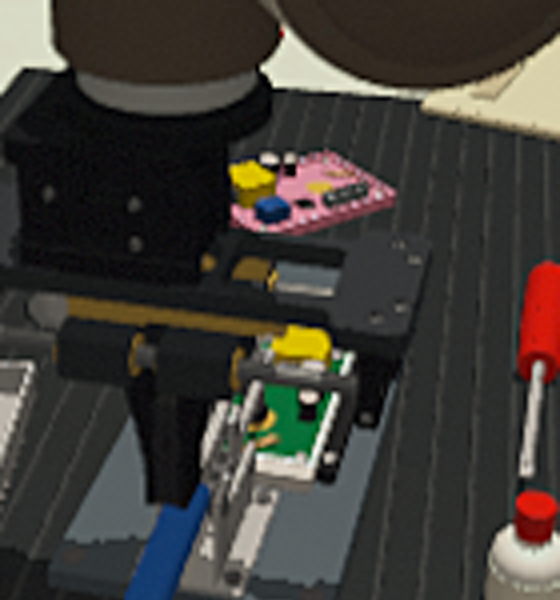

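>>> {"api": "move_arm", "payload": {"series": [[[0,0.1,0.4,0,0,0,-1],[0,0.1,0.4,0,0,0,-1],[0,0.1,0.3,0,0,0,-1],[0,0,0.2,0,0,0,-1],[0,0,0,0,0,0,-1]]]}}

```text
time_s: 12.7
tcp_pos: [0.6045, 0.1426, 0.0673]
ee_rot: [[-0.997, 0.074, -0.0], [0.074, 0.997, -0.0], [0.0, -0.0, -1.0]]
wrist_force: [-0.1, -0.2, -0.0]
gripper_width: 0.003
```

```bash
sed -i 's/(250,140,140,160)/(230,170,140,150)/' st.py; python3 st.py 11
```

```text
t 12.7 fix [0.1697 0.001 ] 0.0673 F fix [-0.3  0.1] -0.0
```

View pics/side11.png

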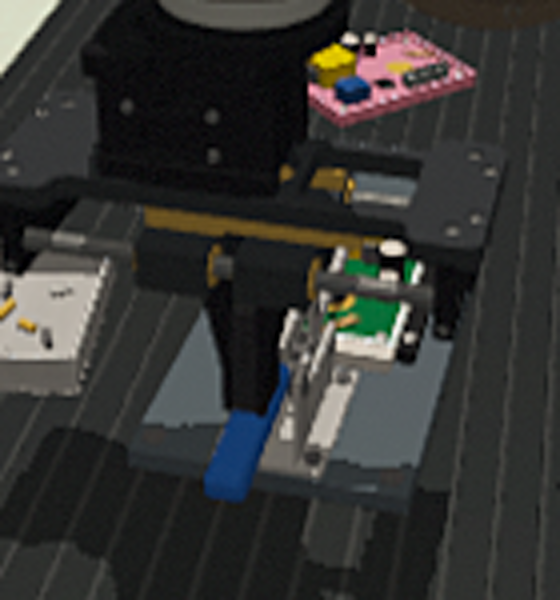

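```bash
python3 - <<'E'
from plan import *
for p in[(.2075,-.009,.06),(.2075,.009,.06),(.2075,.009,.048),(.2075,-.009,.048)]:print((proj(sd,[W(*p)])-[230,170])*4)
E
```

```text
[[197.24826733 464.88490516]]
[[241.05617195 472.49921741]]
[[241.4820391  495.69916501]]
[[198.08477155 488.03398633]]
```

>>> {"api": "move_arm", "payload": {"series": [[[0,0,0.3,0,0,0,-1],[0,0,0.3,0,0,0,-1],[0,0,0.2,0,0,0,-1],[0,0,0,0,0,0,-1]]]}}

```text
time_s: 13.25
tcp_pos: [0.6048, 0.1429, 0.0611]
ee_rot: [[-0.997, 0.073, 0.001], [0.073, 0.997, -0.0], [-0.001, 0.0, -1.0]]
wrist_force: [-3.1, 0.5, 7.8]
gripper_width: 0.007
```

>>> {"api": "move_arm", "payload": {"series": [[[0,0,-1,0,0,0,-1],[0,0,-3,0,0,0,-1],[0,0,-4,0,0,0,-1],[0,0,-4,0,0,0,-1],[0,5,-3,0,0,0,-1],[0,6,0,0,0,0,-1],[2,6,0,0,0,0,-1],[3,5,0,0,0,0,-1],[4,5,0,0,0,0,-1],[4,4,0,0,0,0,-1],[0,0,0,0,0,0,-1]]]}}

```text
time_s: 14.62
tcp_pos: [0.496, 0.4624, 0.2092]
ee_rot: [[-0.998, 0.068, -0.001], [0.068, 0.998, 0.0], [0.001, 0.0, -1.0]]
wrist_force: [0.9, -0.4, -0.3]
gripper_width: 0.003
```

```bash
python3 st.py 12 12
```

```text
t 14.625 fix [0.4803 0.1336] 0.2092 F fix [-0.4 -0.9] -0.3
```

View pics/side12.png

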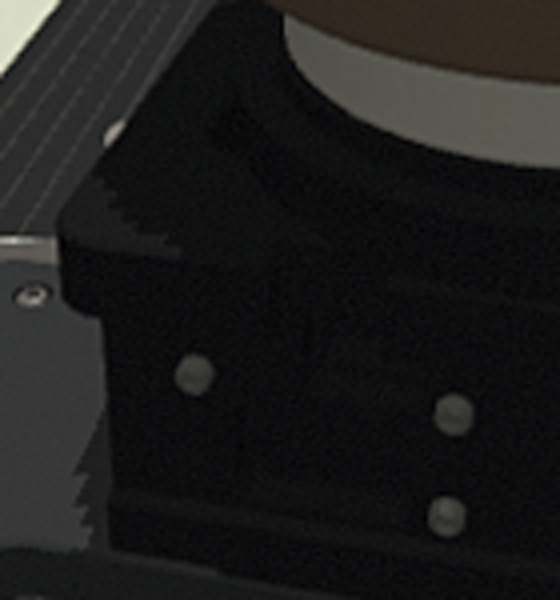

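View pics/top12.png

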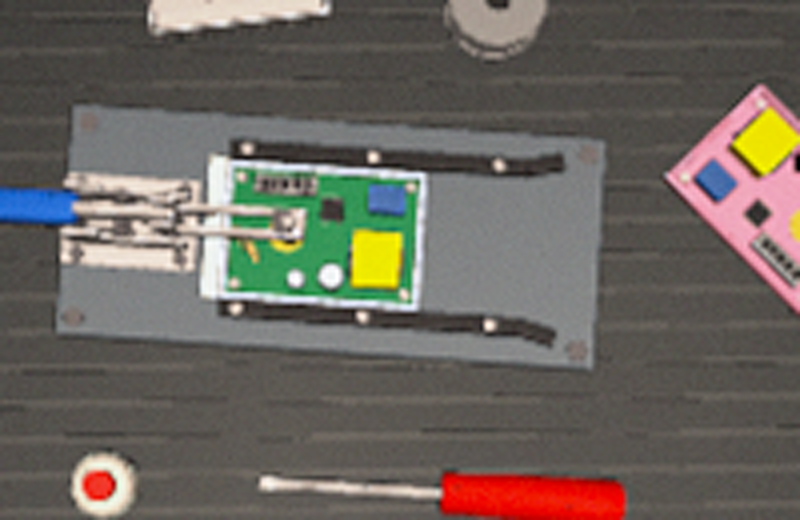

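>>> {"api": "move_arm", "payload": {"series": [[[4,0,0,0,0,0,-1],[5,0,0,0,0,0,-1],[5,0,0,0,0,0,-1],[5,1,0,0,0,0,-1],[4,1,0,0,0,0,-1],[0,0,0,0,0,0,-1],[0,0,0,0,0,0,-1]]]}}

```text
time_s: 15.6
tcp_pos: [0.272, 0.4957, 0.2097]
ee_rot: [[-0.997, 0.075, 0.0], [0.075, 0.997, 0.0], [-0.0, 0.0, -1.0]]
wrist_force: [0.0, 0.1, 0.8]
gripper_width: 0.006
```

```bash
python3 st.py 13; python3 - <<'E'
from station import r
import cv2
cv2.imwrite("pics/top13.png",r.capture("top")["color"])
E
```

```text
t 15.6 fix [0.4963 0.3595] 0.2097 F fix [ 0.1 -0. ] 0.8
```

View pics/side13.png

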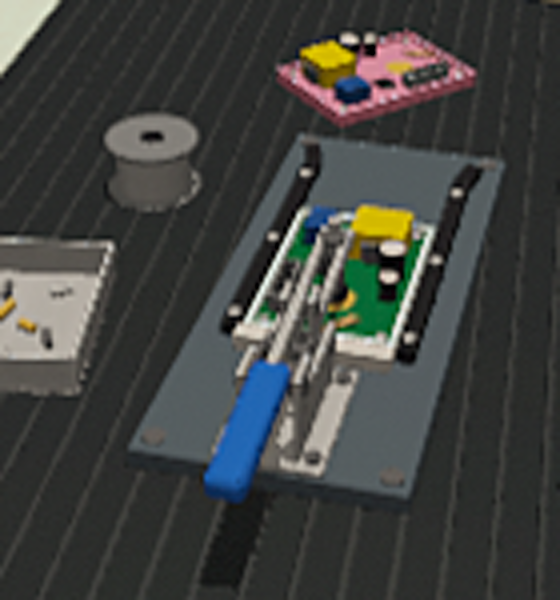

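View pics/top13.png

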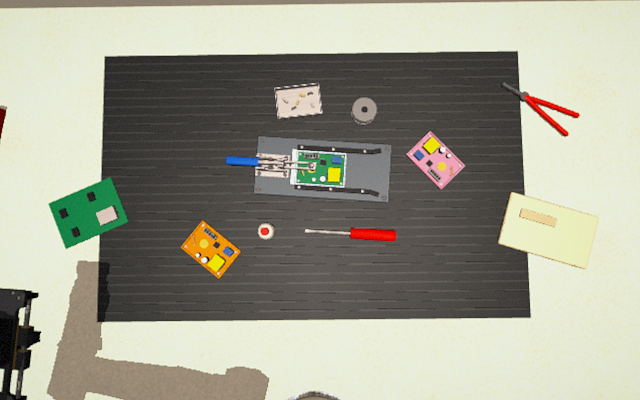

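```bash
python3 -c "
from station import r
print(r.finish_job())"
```

```text
the job is handed in; nothing more can be done
None
```

The board is home against the back stop and the clamp is locked on it. I handed the job in at about 15.7 s of the 48 s allowed.

- **Board:** I pushed the carrier with closed fingers about 38 mm. It stopped moving while the wrist force rose to about 12 N, and the finger position put its edge within about 1 mm of the home position. The later top view shows the carrier touching the stop.
- **Clamp:** I pushed the handle over along its arc only after the board was home. A final light press met a firm stop at 61 mm above the bench with about 8 N; the locked height is 60 mm. After I pulled away, the handle stayed level and its end matched the locked position I had worked out, to within a few pixels in the enlarged picture.
- **Foot and loose items:** The foot sits over the brass disc. Its pressing force of about 12 N was not measured. The screwdriver, reel, bottle and tin appear in the same places in the first and last pictures, and the robot was touching nothing.

One close-up from the side camera was blocked by the gripper, so I moved the arm aside and took it again. No check failed or disagreed.

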